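# Feel a dispenser shaft's end float, centre it and lock it

### The job

Check the end float of the yerba dispenser's feed shaft: by its barrel knob, gently push the shaft in until you feel it press on its inner stop, then gently draw it out until you feel it press on its outer stop. Then set it halfway between the two stops you felt and press the steel locking plunger on top of the block fully down, without forcing anything, and let go. Leave the bowl, gourd holder, bombilla and yerbera where they are.

Things in the scene. Friction and masses are not known exactly. Their poses are not given: they have to be found in the camera images.
- mill: Fixed yerba dispenser: 200 x 110 x 12 mm board, pine block 90 (x) x 76 (y) mm, top 100 mm up; beyond it at x = 90 mm a hopper 72 mm across, 138 mm high. Origin on the work surface under the block's centre. x runs along the shaft from knob into block (push in = +x), z up. Shaft axis 62 mm up. Its end float is 10 to 22 mm and differs in place from what the knob shows.
- knob_center (a point): Centre of the dark wood barrel knob, 30 mm across, 30 mm long along the shaft, on a 12 mm shaft out of the block's -x face; 62 mm up, axes as the mill's. Slides along mill x, does not turn. It sits up to 9 mm either way off its nominal place on the shaft, so its position does not tell where the stops are. Slides under about 1.5 N, stays where left; resistance rises sharply at a stop.
- lock (a joint): Locking plunger: 0 up, 0.012 m fully down. Moves straight down under about 3 N and stays where left. Its flat tip, 8 mm wide, enters a hidden 12 mm groove in the shaft only when the shaft is halfway between its stops (within about 2 mm); otherwise it comes up hard on the shaft after 2 mm.
- lock_top (a point): Centre of the flat top of the plunger's steel cap, 22 mm across, in the middle of the top of the block; 126 mm above the work surface when up, 114 mm when fully down.
- stop_in: Inner stop of the shaft: a firm rubber-faced plate hidden in the block at x = 27 mm of the mill, 62 mm up; a shaft collar, also out of sight, meets it. It gives about 1 mm for each 4 N and springs back. Keep the push under 18 N.
- stop_out: Outer stop of the shaft, the same at x = -27 mm of the mill. The whole travel from stop to stop is between 10 and 22 mm. Keep the pull under 18 N.
- lock_tip: Lower end of the plunger's tip, hidden inside the block, 44 mm below the cap's top. Keep it under 20 N against the shaft.
- bowl: Bystander: small glass bowl, 90 mm across, 45 mm high; origin at the centre of its underside. Do not disturb.
- gourd_holder: Bystander: turned rubberwood gourd holder, 80 mm across, 60 mm high; origin at the centre of its underside. Do not disturb.
- yerbera: Bystander: green plastic yerba tin with a clip-on lid, 96 x 96 x 137 mm; origin at the centre of its underside. Do not disturb.
- bombilla: Bystander: steel straw lying on the work surface along its x, 190 mm long, 7 mm thick; origin on the work surface near its middle. Do not disturb.

How it is judged:
On the way, in this order (a step that is already met when the one before it is completed fails the run):
1. the shaft is pushed in and felt against its inner stop (over 1.5 N on the stop) (contact force between stop_in and anything else above 1.5 N), for 0.1 s.
2. the shaft is drawn out and felt against its outer stop (over 1.5 N on the stop) (contact force between stop_out and anything else above 1.5 N), for 0.1 s.
At the end, for the whole second after the job is handed in: The locking plunger is down by more than 9.5 mm of its 12 mm, its tip in the shaft's groove, at rest; the shaft presses on neither stop; nothing is held (value of joint lock above 0.0095 m and velocity of joint lock below 0.005 m/s and contact force between each of stop_in, stop_out and anything else below 0.5 N); the robot touches nothing.
It fails at once if the shaft is forced against a stop with more than 18 N (contact force between any of stop_in, stop_out and anything else above 18 N).
It fails at once if the plunger's tip is forced against the shaft with more than 20 N (contact force between lock_tip and anything else above 20 N).
It fails at once if a bystander is moved by more than 30 mm (distance of any of bowl, gourd_holder, yerbera, bombilla from where it was at the start of the episode above 0.03 m).
It also fails if it takes over 48 s, if anything falls off the work surface, if the arm or the gripper's body presses on something with over 40 N, if the wrist force passes 120 N, or if a joint passes its speed limit or range.

### The arm

A 6-joint arm with a two-finger parallel gripper is mounted at the origin on the work surface. World frame = base frame: x ahead of the robot, y to its left, z up, the work surface at z = 0. Lengths are in m, angles in rad, forces in N, time in s.
With the tool pointing down it reaches from about 0.375 to 0.9 m from the base axis. Payload 3.1 kg.
Tool frame: the origin (TCP) lies on the centre line of the jaws, within the pads' length; the fingertips stand 25 mm ahead of it and the grasp point (between the pads) lies 6 mm ahead of it (robot.nose_length is the y of the fingertips in the tool frame, in m); y points along the fingers, z is the direction in which the jaws open and shut, and the axes are right-handed (so a half turn about y gives the same grasp; the last joint's range is limited). The gripper opens to 87 mm and grips with 3 to 60 N. Pads are 19 mm wide; open, the fingers measure 117 mm over their backs; the gripper's body (75 mm by 190 mm) begins 51 mm behind the grasp point.
Start: joints at [1.099, 0.527, 1.433, -0, 1.181, -0.178], TCP at [0.181, 0.598, 0.248] pointing down, gripper open.
Joint ranges: [-3.08, 3.08], [-0.75, 2.2], [0.22, 2.44], [-1.43, 4.57], [0, 2.65], [-2.85, 2.85]. Speed limits (rad/s): [2.79, 2.79, 3.14, 3.14, 3.14, 3.14].

### API

Orientations are given as a unit quaternion [x, y, z, w].
In Python, from rig import robot, eyes, ticket gives the robot as it stands.
- The arm moves only by the tool play_rows, never from a script. Its argument "series" is a list of rows, each a list of 7 numbers: the opening, from 0 (shut) to 1 (fully open), then the shift along the tool's x, y, z scaled (see below), then the turn, a rotation vector about the tool's x, y, z scaled (see below). In form: [[claw, dx, dy, dz, ax, ay, az], ...]. A call has 1 to 12 rows; each row shifts and turns the commanded pose from where the row before left it, along the tool's axes as they then stand; what a row does not reach is not made up. The controller multiplies each number of a shift by 100 mm and each number of a turn by 180 degrees. A row lasts 1/12 s, in which the tool goes at most 41.7 mm and 7.16 degrees, less where a joint would pass 70% of its speed; a pose out of reach is approached as far as the arm can. A call with a number of a shift or a turn outside -1 to 1 is refused whole. A call with a gripper value outside its range is refused whole. The fingers move at their own pace and stop on an object; "grip_force" is the grip in N (left out, the last holds). Time passes only in rows, so rows that do not move let the fingers close. It gives the time, the measured TCP pose, the force and the opening at its end, in the units of the state.
- robot.get_obs(): the state, without advancing time (a new reading comes with each control period).
- eyes.camera(name): name is "side" or "top"; returns the picture (480x640x3 uint8, red, green, blue); there is no depth.
- eyes.camera_params(name): a dict with "K" (3x3 intrinsics, pixels), "rvec" (rotation vector, rad) and "tvec" (3), from world to camera coordinates, as OpenCV has them. Camera axes: x right, y down, z forward; pixel columns grow to the right and rows downward; lengths in m; the calibration is good to about 2 mm. A picture is of the moment at which its call begins. camera_params takes no time and is no camera call.
- ticket.hand_in(): hands the job in, once; it reports no verdict.
The state is a dict: "time": time; "q": joint angles; "joint_velocities": joint speeds; "joint_torque": joint torques, N m; "position": TCP position; "tool_rot": TCP orientation; "ft_force": force on the tool from outside, world axes, zero at the start; "moment": the same for the moment, N m; "grip_width": finger opening in m.
Only numpy, scipy, OpenCV 4.12 (cv2) and the standard library are available. Lean on these libraries where they do the work, as an engineer would, in place of code of your own. Each camera call takes 0.05 s, during which the arm holds its last target.

## Working session

There is one attempt and no reset: what is moved stays moved. The work goes in short steps, Python scripts to look and compute and a tool call to move; the robot and the scene stay as the last step left them, time stands still between calls to the robot, and variables do not carry over. Pictures are saved under pics/ and viewed, and the job is handed in when it is done.

Besides the shell and the picture viewer there is one more tool, called after "Request:" as a command line: name --pt "numbers of a row" for each row, then --argument value for the rest. play_rows: Moves the arm, as the interface text tells. Its arguments: {"type":"object","properties":{"series":{"type":"array","items":{"type":"array","items":{"type":"number"}}},"grip_force":{"type":"number"}},"required":["series"]}

```bash
mkdir -p pics; ls; python3 - <<'E'
from rig import robot, eyes
import cv2
for n in ("side","top"):
    cv2.imwrite(f"pics/{n}0.png", eyes.camera(n)[:,:,::-1]); print(n,eyes.camera_params(n))
print(robot.get_obs())
E
```

```text
pics
side {'K': array([[520.75256047,   0.        , 330.47812824],
       [  0.        , 520.75256047, 247.64049644],
       [  0.        ,   0.        ,   1.        ]]), 'rvec': array([ 1.94901414, -0.82125263,  0.47638352]), 'tvec': array([-0.35134626,  0.30068203,  0.91328657])}
top {'K': array([[623.53273256,   0.        , 326.96575308],
       [  0.        , 623.53273256, 242.68570971],
       [  0.        ,   0.        ,   1.        ]]), 'rvec': array([ 2.13544476, -2.13599381,  0.2169488 ]), 'tvec': array([0.05077948, 0.57926262, 1.34081058])}
{'time': 0.1, 'q': array([ 1.09848368e+00,  5.28362858e-01,  1.43374556e+00,  2.28908971e-06,
        1.18141555e+00, -1.78515927e-01]), 'joint_velocities': array([ 0.00027283, -0.00113061, -0.00420754, -0.00100864,  0.00045885,
       -0.00229281]), 'joint_torque': array([-4.82587257e-04, -4.40988958e+01, -1.77151680e+01,  6.34433934e-02,
        5.34910080e-02, -5.45860189e-05]), 'position': array([0.18069599, 0.59768226, 0.24668491]), 'tool_rot': array([ 0.70013749, -0.10371891,  0.1032809 , -0.698844  ]), 'ft_force': array([0.5559433 , 0.39071416, 0.28872273]), 'moment': array([ 0.01800678, -0.00480305, -0.02051314]), 'grip_width': 0.08679238736127498}
```

View pics/side0.png

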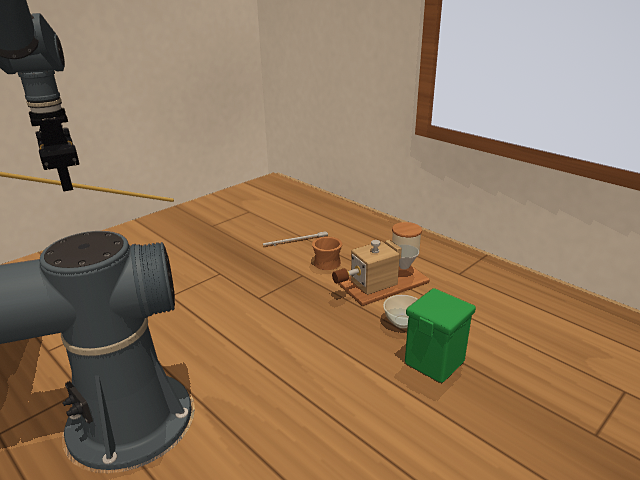

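View pics/top0.png

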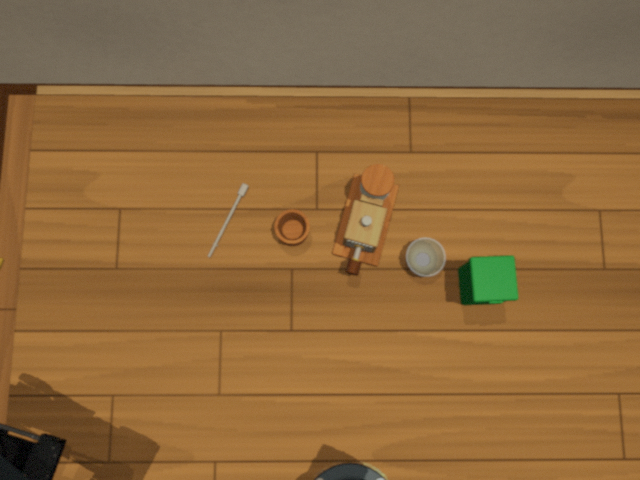

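The side view shows the knob at about (341,276), the plunger at (376,245). The top view shows the cap at (367,222), the knob at (353,267) and the block between them, with the gourd holder at (292,228) and the bowl at (425,258). Next I'll zoom in.

```bash
cat > h.py <<'E'
import numpy as np, cv2
from rig import eyes, robot
def cam(n):
    p=eyes.camera_params(n); R=cv2.Rodrigues(np.array(p['rvec']))[0]; return p['K'],R,np.array(p['tvec'])
def ray(n,uv):
    K,R,t=cam(n); d=R.T@np.linalg.solve(K,np.array([uv[0],uv[1],1.])); return -R.T@t,d
def onz(n,uv,z):
    o,d=ray(n,uv); return o+d*(z-o[2])/d[2]
def tri(a,b):
    (o1,d1),(o2,d2)=ray('side',a),ray('top',b)
    s=np.linalg.lstsq(np.c_[d1,-d2],o2-o1,rcond=None)[0]; p,q=o1+d1*s[0],o2+d2*s[1]; return (p+q)/2,np.linalg.norm(p-q)
def proj(n,P):
    K,R,t=cam(n); c=K@(R@np.array(P)+t); return c[:2]/c[2]
E
python3 - <<'E'
import cv2
t=cv2.imread('pics/top0.png')[150:290,310:450]; s=cv2.imread('pics/side0.png')[215:315,320:440]
cv2.imwrite('pics/t0z.png',cv2.resize(t,None,fx=4,fy=4,interpolation=cv2.INTER_CUBIC))
cv2.imwrite('pics/s0z.png',cv2.resize(s,None,fx=6,fy=6,interpolation=cv2.INTER_CUBIC))
E
```

```text
(no output)
```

View pics/t0z.png

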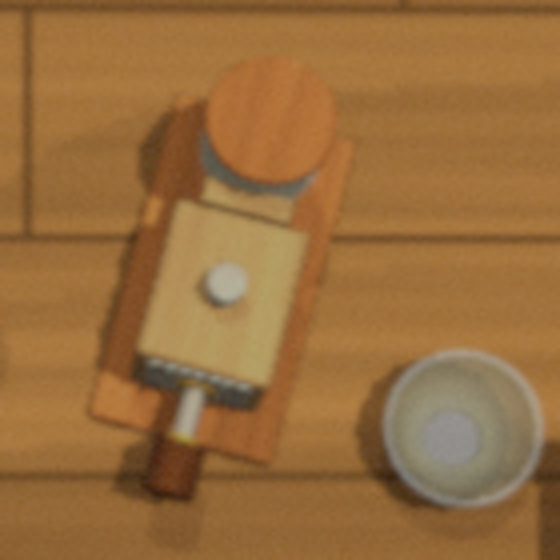

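View pics/s0z.png

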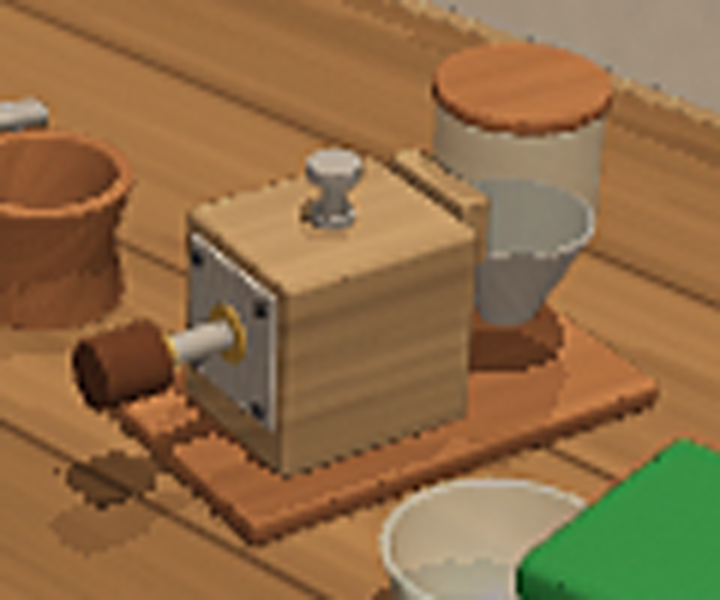

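```bash
python3 - <<'E'
from h import *
T=lambda x,y:((x+.5)/4-.5+310,(y+.5)/4-.5+150)
S=lambda x,y:((x+.5)/6-.5+320,(y+.5)/6-.5+215)
print('cap',onz('top',T(226,282),.126),onz('side',S(335,160),.126),tri(S(335,160),T(226,282)))
c=np.array([onz('top',T(*p),.1) for p in [(177,202),(308,234),(268,388),(138,358)]]);print(c,c.mean(0))
d1=c[0]-c[3];d2=c[1]-c[2];d3=c[0]-c[1]
print([np.linalg.norm(v) for v in(d1,d2,d3)],[np.degrees(np.arctan2(v[1],v[0])) for v in (d1,d2,d3)])
h=onz('top',T(270,120),.138);print('hop',h)
k=onz('top',T(174,466),.062);print('knob',k, onz('side',S(127,365),.062),tri(S(127,365),T(174,466)))
b=onz('top',T(437,428),.045);print('bowl',b); print('g',onz('top',T(-72,312),.06))
o=onz('top',T(226,282),.126)
for v in (h-o,o-k): print(np.linalg.norm(v[:2]),np.degrees(np.arctan2(v[1],v[0])))
# color mask of knob
for n in('top','side'):
    im=cv2.imread(f'pics/{n}0.png').astype(int); B,G,R=im[...,0],im[...,1],im[...,2]
    m=((R<120)&(R>G*1.6)&(R>50)).astype(np.uint8)
    q=proj(n,[k[0],k[1],.062]); nn,l,s,ce=cv2.connectedComponentsWithStats(m)
    for i in range(1,nn):
        if s[i,4]>20 and np.linalg.norm(ce[i]-q)<15: print(n,q,s[i],ce[i])
E
```

```text
cap [ 0.61473866 -0.03136123  0.126     ] [ 0.6186455 -0.0330821  0.126    ] (array([ 0.61611164, -0.03269488,  0.12639246]), np.float64(0.003907476271365258))
[[ 0.6651702  -0.00738079  0.1       ]
 [ 0.64741683 -0.07877015  0.1       ]
 [ 0.56203844 -0.05548647  0.1       ]
 [ 0.5783797   0.01456401  0.1       ]] [ 0.61325129 -0.03176835  0.1       ]
[np.float64(0.0895218707165749), np.float64(0.088496321404459), np.float64(0.07356373458604229)] [np.float64(-14.189716026109497), np.float64(-15.254282178269507), np.float64(76.03475535151082)]
hop [ 0.70074635 -0.05507945  0.138     ]
knob [ 0.52502987 -0.00673768  0.062     ] [ 0.52780565 -0.00807974  0.062     ] (array([ 0.52610996, -0.00769035,  0.06230252]), np.float64(0.0029384395305207017))
bowl [ 0.54914691 -0.15571095  0.045     ]
g [0.61183754 0.12949952 0.06      ]
0.08921814022577741 -15.417188635310163
0.093026808468194 -15.348710226627079
top [353.125 266.125] [345 247  20  28 213] [352.53521127 264.52112676]
```

```bash
cat >> h.py <<'E'
from scipy.spatial.transform import Rotation as Ro
YAW=np.radians(-15.2); MX=np.array([np.cos(YAW),np.sin(YAW),0]); MY=np.array([-np.sin(YAW),np.cos(YAW),0]); ZZ=np.array([0,0,1.])
ORG=np.array([.6155,-.0320,0])
def st(tgt=None,rot=None):
    o=robot.get_obs(); R=Ro.from_quat(o['tool_rot']); p=np.array(o['position']); f=np.array(o['ft_force'])
    M=np.c_[MX,MY,ZZ]
    print('t',o['time'],'mill',np.round(M.T@(p-ORG)*1e3,2),'F mill',np.round(M.T@f,2),'w',round(o['grip_width'],4))
    if rot is not None:
        print('turn rotvec/180:',np.round((R.inv()*rot).as_rotvec()/np.pi,4)); 
    if tgt is not None:
        RR=rot if rot is not None else R
        print('shift/100mm (after turn):',np.round(RR.inv().apply(tgt-p)*10,3))
    return o,R,p
# tool y=-Z ; tool z = s*MY ; x = y x z
def want(s=1):
    y=-ZZ; z=s*MY; x=np.cross(y,z); return Ro.from_matrix(np.c_[x,y,z])
E
python3 - <<'E'
from h import *
o,R,p=st(); print(R.as_matrix().round(3))
for s in(1,-1): st(ORG-.092*MX+ZZ*(.062+.006+.1),want(s)); print(want(s).as_matrix().round(2))
E
```

```text
t 0.1 mill [-584.69  493.65  246.68] F mill [0.43 0.52 0.29] w 0.0868
[[ 0.957 -0.001  0.29 ]
 [-0.29  -0.002  0.957]
 [-0.    -1.    -0.002]]
t 0.1 mill [-584.69  493.65  246.68] F mill [0.43 0.52 0.29] w 0.0868
turn rotvec/180: [ 0.0006 -0.0091 -0.0001]
shift/100mm (after turn): [ 4.927  0.787 -4.937]
[[ 0.97  0.    0.26]
 [-0.26  0.    0.97]
 [ 0.   -1.    0.  ]]
t 0.1 mill [-584.69  493.65  246.68] F mill [0.43 0.52 0.29] w 0.0868
turn rotvec/180: [2.000e-04 9.909e-01 9.000e-04]
shift/100mm (after turn): [-4.927  0.787  4.937]
[[-0.97  0.   -0.26]
 [ 0.26 -0.   -0.97]
 [ 0.   -1.   -0.  ]]
```

Request:
play_rows --pt "0.7 0.2 0 -0.2 0 -0.009 0" --pt "0.7 0.25 0 -0.25 0 0 0" --pt "0.7 0.25 0 -0.25 0 0 0" --pt "0.7 0.25 0 -0.25 0 0 0" --pt "0.7 0.25 0 -0.25 0 0 0" --pt "0.7 0.25 0 -0.25 0 0 0" --pt "0.7 0.25 0 -0.25 0 0 0" --pt "0.7 0.25 0 -0.25 0 0 0" --pt "0.7 0.25 0 -0.25 0 0 0" --pt "0.7 0.25 0 -0.25 0 0 0" --pt "0.7 0.25 0 -0.25 0 0 0" --pt "0.7 0.25 0 -0.25 0 0 0" --grip_force 20

```text
time: 1.1
position: [0.3878, 0.2341, 0.2474]
tool_rot: [0.701, -0.094, 0.093, -0.701]
ft_force: [0.5, -0.3, -0.2]
grip_width: 0.0609
```

Request:
play_rows --pt "0.7 0.25 0 -0.25 0 0 0" --pt "0.7 0.25 0 -0.25 0 0 0" --pt "0.7 0.25 0 -0.25 0 0 0" --pt "0.7 0.25 0 -0.25 0 0 0" --pt "0.7 0.25 0 -0.25 0 0 0" --pt "0.7 0.25 0 -0.25 0 0 0" --pt "0.7 0.25 0 -0.25 0 0 0" --pt "0.7 0.15 0.2 -0.15 0 0 0" --pt "0.7 0 0.2 0 0 0 0" --pt "0.7 0 0 0 0 0 0"

```text
time: 1.93
position: [0.5191, 0.0015, 0.2042]
tool_rot: [-0.701, 0.097, -0.092, 0.701]
ft_force: [-0.2, 0.3, -1.3]
grip_width: 0.0608
```

```bash
python3 - <<'E'
from h import *
st(ORG-.092*MX+ZZ*.068,want(1))
for n in("top","side"):
    im=eyes.camera(n)[:,:,::-1]; im=im[150:290,310:450] if n=='top' else im[195:315,280:440]
    cv2.imwrite(f"pics/{n}1.png",cv2.resize(im,None,fx=4,fy=4,interpolation=cv2.INTER_CUBIC))
E
```

```text
t 1.9333 mill [-101.8     7.06  204.2 ] F mill [-0.29  0.26 -1.33] w 0.0608
turn rotvec/180: [ 0.0001 -0.001  -0.0024]
shift/100mm (after turn): [ 0.098  1.362 -0.071]
```

View pics/top1.png

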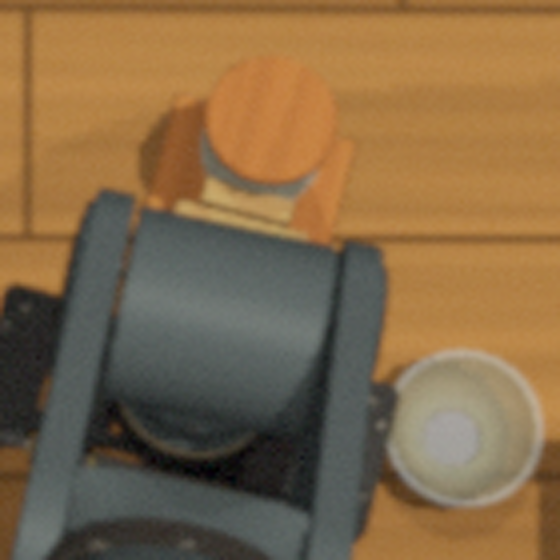

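View pics/side1.png

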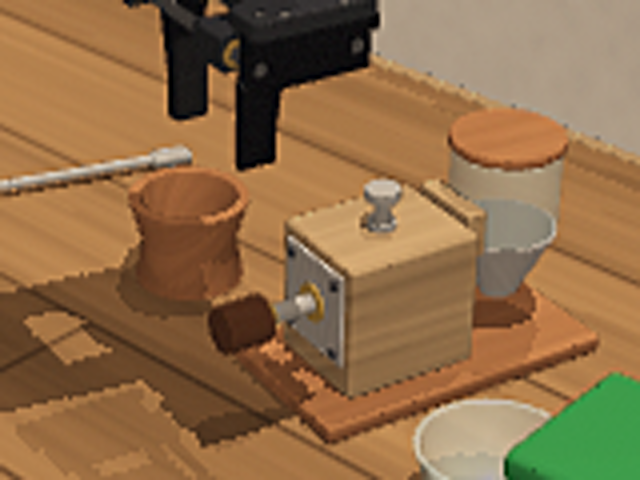

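The side view shows the open jaws above the knob, at crop (240,322), and the scene undisturbed. Lowering onto the knob.

Request:
play_rows --pt "0.7 0.1 0 -0.07 0 -0.001 -0.002" --pt "0.7 0 0.3 0 0 0 0" --pt "0.7 0 0.3 0 0 0 0" --pt "0.7 0 0.3 0 0 0 0" --pt "0.7 0 0.3 0 0 0 0" --pt "0.7 0 0.16 0 0 0 0" --pt "0.7 0 0 0 0 0 0" --pt "0.7 0 0 0 0 0 0" --pt "0.7 0 0 0 0 0 0"

```text
time: 2.78
position: [0.5312, -0.0072, 0.0731]
tool_rot: [0.701, -0.089, 0.096, -0.701]
ft_force: [-0.5, -0.1, 0.2]
grip_width: 0.0609
```

```bash
python3 - <<'E'
from h import *
st(ORG-.092*MX+ZZ*.068,want(1))
for n in("side",):
    im=eyes.camera(n)[:,:,::-1]; im=im[195:315,280:440]
    cv2.imwrite(f"pics/{n}2.png",cv2.resize(im,None,fx=5,fy=5,interpolation=cv2.INTER_CUBIC))
E
```

```text
t 2.7833 mill [-87.88   1.86  73.14] F mill [-0.46 -0.23  0.24] w 0.0609
turn rotvec/180: [-0.      0.0012  0.0031]
shift/100mm (after turn): [-0.041  0.051 -0.019]
```

View pics/side2.png

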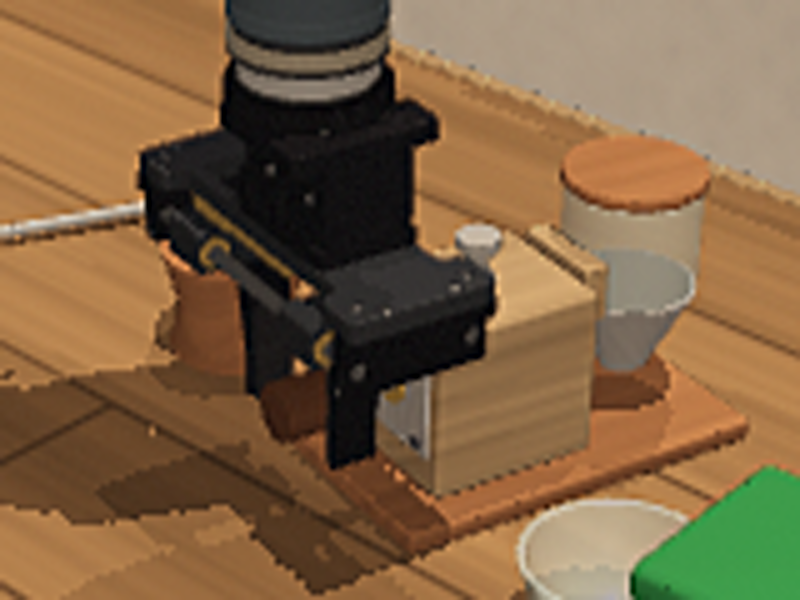

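The knob's outer half shows left of the near finger, at about (290,405), so I'll centre a little further out and down, then close.

Request:
play_rows --pt "0.7 -0.05 0.04 -0.02 0 0.001 0.003" --pt "0.7 0 0 0 0 0 0" --pt "0.5 0 0 0 0 0 0" --pt "0.2 0 0 0 0 0 0" --pt "0.2 0 0 0 0 0 0" --pt "0.1 0 0 0 0 0 0" --pt "0 0 0 0 0 0 0" --pt "0 0 0 0 0 0 0" --pt "0 0 0 0 0 0 0" --pt "0 0 0 0 0 0 0" --grip_force 20

```text
time: 3.67
position: [0.5242, -0.0079, 0.0675]
tool_rot: [-0.701, 0.095, -0.092, 0.701]
ft_force: [-0.4, -2.2, 0.9]
grip_width: 0.0293
```

```bash
python3 - <<'E'
from h import *
st(ORG-.092*MX+ZZ*.068,want(1))
E
```

```text
t 3.6667 mill [-94.37  -0.7   67.47] F mill [ 0.21 -2.19  0.93] w 0.0293
turn rotvec/180: [ 0.0001 -0.     -0.001 ]
shift/100mm (after turn): [ 0.024 -0.005  0.007]
```

Request:
play_rows --pt "0 0.01 0 0 0 0 0" --pt "0 0.01 0 0 0 0 0" --pt "0 0.01 0 0 0 0 0" --pt "0 0 0 0 0 0 0" --pt "0 0 0 0 0 0 0"

```text
time: 4.08
position: [0.527, -0.0086, 0.0674]
tool_rot: [-0.701, 0.095, -0.092, 0.701]
ft_force: [-1.8, -2.0, -0.2]
grip_width: 0.0295
```

```bash
python3 - <<'E'
from h import *
st()
E
```

```text
t 4.0833 mill [-91.49  -0.61  67.43] F mill [-1.18 -2.44 -0.22] w 0.0295
```

Request:
play_rows --pt "0 0.01 0 0 0 0 0" --pt "0 0.01 0 0 0 0 0" --pt "0 0 0 0 0 0 0"

```text
time: 4.33
position: [0.5293, -0.0092, 0.0675]
tool_rot: [-0.701, 0.095, -0.093, 0.701]
ft_force: [-2.3, -2.9, 0.5]
grip_width: 0.0295
```

Request:
play_rows --pt "0 0.01 0 0 0 0 0" --pt "0 0.01 0 0 0 0 0" --pt "0 0 0 0 0 0 0"

```text
time: 4.58
position: [0.5314, -0.0097, 0.0675]
tool_rot: [-0.701, 0.095, -0.093, 0.701]
ft_force: [-2.3, -3.4, 0.2]
grip_width: 0.0291
```

```bash
python3 - <<'E'
from h import *
st()
E
```

```text
t 4.5833 mill [-87.04  -0.54  67.5 ] F mill [-1.31 -3.89  0.21] w 0.0291
```

Request:
play_rows --pt "0 0.01 0 -0.005 0 0 0" --pt "0 0.01 0 0 0 0 0" --pt "0 0 0 0 0 0 0"

```text
time: 4.83
position: [0.5332, -0.0105, 0.0675]
tool_rot: [-0.701, 0.095, -0.093, 0.701]
ft_force: [-1.4, -1.7, -0.5]
grip_width: 0.0295
```

```bash
python3 - <<'E'
from h import *
st()
E
```

```text
t 4.8333 mill [-85.05  -0.79  67.5 ] F mill [-0.92 -1.97 -0.51] w 0.0295
```

Request:
play_rows --pt "0 0.01 0 0 0 0 0" --pt "0 0.01 0 0 0 0 0" --pt "0 0 0 0 0 0 0"

```text
time: 5.08
position: [0.5346, -0.0109, 0.0675]
tool_rot: [-0.701, 0.095, -0.092, 0.701]
ft_force: [-2.2, -1.5, 1.1]
grip_width: 0.0295
```

```bash
python3 - <<'E'
from h import *
st()
E
```

```text
t 5.0833 mill [-83.56  -0.84  67.46] F mill [-1.72 -2.06  1.07] w 0.0295
```

Request:
play_rows --pt "0 0.01 0 0 0 0 0" --pt "0 0 0 0 0 0 0" --pt "0 0 0 0 0 0 0"

```text
time: 5.33
position: [0.5349, -0.011, 0.0674]
tool_rot: [-0.701, 0.095, -0.092, 0.701]
ft_force: [-4.2, -0.2, 1.7]
grip_width: 0.0293
```

```bash
python3 - <<'E'
from h import *
st()
E
```

```text
t 5.3333 mill [-83.3   -0.88  67.36] F mill [-4.04 -1.28  1.73] w 0.0293
```

Request:
play_rows --pt "0 0.01 0 0 0 0 0" --pt "0 0 0 0 0 0 0" --pt "0 0 0 0 0 0 0" --pt "0 0 0 0 0 0 0"

```text
time: 5.67
position: [0.5354, -0.0111, 0.0673]
tool_rot: [-0.701, 0.096, -0.091, 0.701]
ft_force: [-5.5, 1.3, 3.0]
grip_width: 0.0289
```

```bash
python3 - <<'E'
from h import *
st()
E
```

```text
t 5.6667 mill [-82.78  -0.88  67.3 ] F mill [-5.68 -0.16  3.01] w 0.0289
```

Inner stop felt: net about 4 N on it at x ≈ -82.8. Drawing out now.

Request:
play_rows --pt "0 -0.015 0 0 0 0 0" --pt "0 -0.015 0 0 0 0 0" --pt "0 -0.015 0 0 0 0 0" --pt "0 -0.015 0 0 0 0 0" --pt "0 -0.015 0 0 0 0 0" --pt "0 -0.015 0 0 0 0 0" --pt "0 -0.015 0 0 0 0 0" --pt "0 0 0 0 0 0 0" --pt "0 0 0 0 0 0 0"

```text
time: 6.42
position: [0.5267, -0.0088, 0.0676]
tool_rot: [-0.701, 0.095, -0.093, 0.701]
ft_force: [1.1, -0.5, 0.3]
grip_width: 0.0296
```

```bash
python3 - <<'E'
from h import *
st()
E
```

```text
t 6.4167 mill [-91.79  -0.91  67.63] F mill [ 1.16 -0.18  0.3 ] w 0.0296
```

Request:
play_rows --pt "0 -0.01 0 0 0 0 0" --pt "0 -0.01 0 0 0 0 0" --pt "0 0 0 0 0 0 0"

```text
time: 6.67
position: [0.5245, -0.0083, 0.0676]
tool_rot: [-0.701, 0.095, -0.092, 0.701]
ft_force: [1.5, -0.8, -1.0]
grip_width: 0.0294
```

```bash
python3 - <<'E'
from h import *
st()
E
```

```text
t 6.6667 mill [-94.03  -0.94  67.58] F mill [ 1.7  -0.41 -1.04] w 0.0294
```

Request:
play_rows --pt "0 -0.01 0 0 0 0 0" --pt "0 -0.01 0 0 0 0 0" --pt "0 0 0 0 0 0 0"

```text
time: 6.92
position: [0.5225, -0.0077, 0.0676]
tool_rot: [-0.701, 0.095, -0.092, 0.701]
ft_force: [1.3, 0.1, -1.0]
grip_width: 0.0292
```

```bash
python3 - <<'E'
from h import *
st()
E
```

```text
t 6.9167 mill [-96.15  -0.92  67.58] F mill [ 1.22  0.41 -0.97] w 0.0292
```

Request:
play_rows --pt "0 -0.01 0 0 0 0 0" --pt "0 -0.01 0 0 0 0 0" --pt "0 0 0 0 0 0 0"

```text
time: 7.17
position: [0.5205, -0.0071, 0.0675]
tool_rot: [-0.701, 0.095, -0.092, 0.701]
ft_force: [1.4, 0.1, -0.2]
grip_width: 0.0293
```

```bash
python3 - <<'E'
from h import *
st()
E
```

```text
t 7.1667 mill [-98.21  -0.92  67.52] F mill [ 1.35  0.43 -0.15] w 0.0293
```

Request:
play_rows --pt "0 -0.01 0 0 0 0 0" --pt "0 0 0 0 0 0 0" --pt "0 0 0 0 0 0 0"

```text
time: 7.42
position: [0.5196, -0.0069, 0.0675]
tool_rot: [-0.701, 0.095, -0.092, 0.701]
ft_force: [1.1, 0.5, 0.3]
grip_width: 0.0297
```

```bash
python3 - <<'E'
from h import *
st()
E
```

```text
t 7.4167 mill [-99.14  -0.93  67.52] F mill [0.92 0.75 0.35] w 0.0297
```

Request:
play_rows --pt "0 -0.01 0 0 0 0 0" --pt "0 -0.01 0 0 0 0 0" --pt "0 0 0 0 0 0 0"

```text
time: 7.67
position: [0.5183, -0.0066, 0.0676]
tool_rot: [-0.701, 0.094, -0.093, 0.701]
ft_force: [1.9, 0.6, -1.5]
grip_width: 0.0292
```

```bash
python3 - <<'E'
from h import *
st()
E
```

```text
t 7.6667 mill [-100.44   -0.95   67.62] F mill [ 1.69  1.09 -1.48] w 0.0292
```

Request:
play_rows --pt "0 -0.01 0 0 0 0 0" --pt "0 0 0 0 0 0 0" --pt "0 0 0 0 0 0 0"

```text
time: 7.92
position: [0.518, -0.0065, 0.0677]
tool_rot: [-0.701, 0.094, -0.093, 0.701]
ft_force: [4.3, -0.9, -1.1]
grip_width: 0.0295
```

```bash
python3 - <<'E'
from h import *
st()
E
```

```text
t 7.9167 mill [-100.75   -0.96   67.71] F mill [ 4.39  0.26 -1.09] w 0.0295
```

Request:
play_rows --pt "0 -0.01 0 0 0 0 0" --pt "0 0 0 0 0 0 0" --pt "0 0 0 0 0 0 0" --pt "0 0 0 0 0 0 0"

```text
time: 8.25
position: [0.5175, -0.0063, 0.0677]
tool_rot: [-0.701, 0.094, -0.094, 0.701]
ft_force: [5.2, -0.8, -1.9]
grip_width: 0.0292
```

```bash
python3 - <<'E'
from h import *
st()
E
```

```text
t 8.25 mill [-101.33   -0.94   67.74] F mill [ 5.17  0.62 -1.92] w 0.0292
```

Outer stop felt. Both equal-force pairs give a midpoint of -92.05.

Request:
play_rows --pt "0 0.015 0 0 0 0 0" --pt "0 0.015 0 0 0 0 0" --pt "0 0.015 0 0 0 0 0" --pt "0 0.015 0 0 0 0 0" --pt "0 0.015 0 0 0 0 0" --pt "0 0.015 0 0 0 0 0" --pt "0 0.01 0 0 0 0 0" --pt "0 0 0 0 0 0 0" --pt "0 0 0 0 0 0 0"

```text
time: 9.0
position: [0.5253, -0.0085, 0.0674]
tool_rot: [-0.701, 0.095, -0.092, 0.701]
ft_force: [-1.5, 0.3, 0.9]
grip_width: 0.0296
```

```bash
python3 - <<'E'
from h import *
st()
E
```

```text
t 9.0 mill [-93.2   -0.98  67.4 ] F mill [-1.51 -0.14  0.92] w 0.0296
```

Request:
play_rows --pt "0 0.011 0 0 0 0 0" --pt "0 0 0 0 0 0 0" --pt "0 0 0 0 0 0 0" --pt "0 0 0 0 0 0 0"

```text
time: 9.33
position: [0.5267, -0.0089, 0.0675]
tool_rot: [-0.701, 0.095, -0.092, 0.701]
ft_force: [-0.8, 1.1, 0.2]
grip_width: 0.0296
```

```bash
python3 - <<'E'
from h import *
st()
E
```

```text
t 9.3333 mill [-91.77  -0.97  67.47] F mill [-1.04  0.82  0.23] w 0.0296
```

Request:
play_rows --pt "0.3 0 0 0 0 0 0" --pt "0.6 0 0 0 0 0 0" --pt "0.6 0 0 0 0 0 0" --pt "0.6 0 0 0 0 0 0" --pt "0.6 0 -0.1 0 0 0 0" --pt "0.6 0 -0.3 0 0 0 0" --pt "0.6 0 -0.35 0 0 0 0" --pt "0.6 0 -0.35 0 0 0 0" --pt "0.3 0 -0.2 0 0 0 0" --pt "0 0 0 0 0 0 0" --pt "0 0 0 0 0 0 0"

```text
time: 10.25
position: [0.5279, -0.0092, 0.1995]
tool_rot: [0.701, -0.093, 0.094, -0.701]
ft_force: [-0.1, -0.1, -0.6]
grip_width: 0.0396
```

```bash
python3 - <<'E'
from h import *
st(ORG-.00095*MY+ZZ*.165,want(1))
for n in("side",):
    im=eyes.camera(n)[:,:,::-1]; im=im[195:315,280:440]
    cv2.imwrite(f"pics/{n}3.png",cv2.resize(im,None,fx=5,fy=5,interpolation=cv2.INTER_CUBIC))
E
```

```text
t 10.25 mill [-90.49  -0.91 199.48] F mill [-0.05 -0.1  -0.58] w 0.0396
turn rotvec/180: [-0.     -0.0001  0.0004]
shift/100mm (after turn): [ 0.905  0.345 -0.   ]
```

View pics/side3.png

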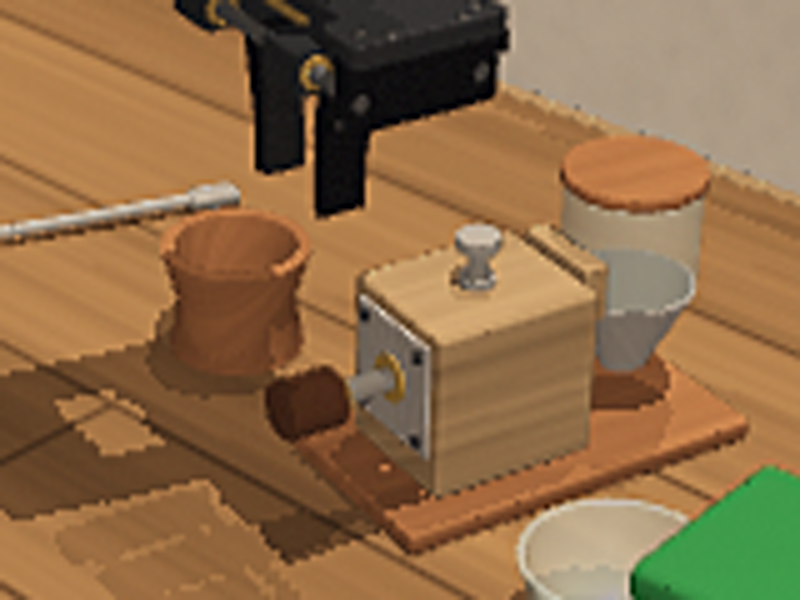

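The knob stayed where I set it, at (310,402), and the cap is at (478,235), still up. Moving over the cap with closed fingers.

Request:
play_rows --pt "0 0.3 0 0 0 0 0" --pt "0 0.3 0 0 0 0 0" --pt "0 0.3 0 0 0 0 0" --pt "0 0 0.2 0 0 0 0" --pt "0 0 0.14 0 0 0 0" --pt "0 0 0 0 0 0 0" --pt "0 0 0 0 0 0 0"

```text
time: 10.88
position: [0.612, -0.0322, 0.1607]
tool_rot: [-0.701, 0.097, -0.09, 0.701]
ft_force: [0.1, -0.4, -0.6]
grip_width: 0.001
```

```bash
python3 - <<'E'
from h import *
st(ORG-.00095*MY+ZZ*.165,want(1))
for n in("side",):
    im=eyes.camera(n)[:,:,::-1]; im=im[195:315,280:440]
    cv2.imwrite(f"pics/{n}4.png",cv2.resize(im,None,fx=5,fy=5,interpolation=cv2.INTER_CUBIC))
E
```

```text
t 10.8833 mill [ -3.28  -1.11 160.74] F mill [ 0.21 -0.41 -0.64] w 0.001
turn rotvec/180: [ 0.0001 -0.0001 -0.0029]
shift/100mm (after turn): [ 0.033 -0.043  0.002]
```

View pics/side4.png

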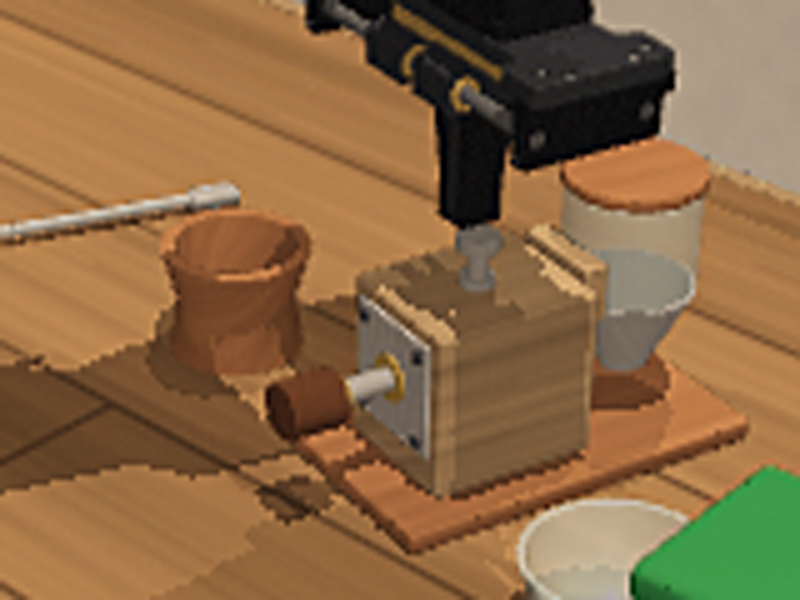

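The closed fingertips, at (470,220), are just above the cap at (478,240). I'll nudge 3 mm in x and descend.

Request:
play_rows --pt "0 0.03 0 0 0 0 -0.002" --pt "0 0 0 0 0 0 0" --pt "0 0 0.03 0 0 0 0" --pt "0 0 0.02 0 0 0 0" --pt "0 0 0.01 0 0 0 0" --pt "0 0 0 0 0 0 0" --pt "0 0 0 0 0 0 0"

```text
time: 11.52
position: [0.6167, -0.0334, 0.1572]
tool_rot: [0.701, -0.093, 0.095, -0.701]
ft_force: [0.5, 0.6, -0.5]
grip_width: 0.0004
```

```bash
python3 - <<'E'
from h import *
st(ORG-.00095*MY+ZZ*.151,want(1))
E
```

```text
t 11.5167 mill [  1.49  -1.   157.25] F mill [ 0.29  0.72 -0.55] w 0.0004
turn rotvec/180: [ 0.     -0.0001  0.001 ]
shift/100mm (after turn): [-0.015  0.062  0.001]
```

Request:
play_rows --pt "0 -0.01 0.02 0 0 0 0" --pt "0 0 0.015 0 0 0 0" --pt "0 0 0.015 0 0 0 0" --pt "0 0 0 0 0 0 0" --pt "0 0 0 0 0 0 0"

```text
time: 11.93
position: [0.6157, -0.0331, 0.152]
tool_rot: [0.701, -0.093, 0.095, -0.701]
ft_force: [-0.0, 0.1, 0.7]
grip_width: 0.0006
```

```bash
python3 - <<'E'
from h import *
st()
E
```

```text
t 11.9333 mill [  0.47  -0.98 152.04] F mill [-0.02  0.06  0.69] w 0.0006
```

Request:
play_rows --pt "0 0 0.01 0 0 0 0" --pt "0 0 0.01 0 0 0 0" --pt "0 0 0 0 0 0 0" --pt "0 0 0 0 0 0 0"

```text
time: 12.27
position: [0.6159, -0.0331, 0.1504]
tool_rot: [0.701, -0.092, 0.095, -0.701]
ft_force: [-0.5, -0.1, 1.2]
grip_width: 0.0008
```

```bash
python3 - <<'E'
from h import *
st()
E
```

```text
t 12.2667 mill [  0.71  -0.97 150.4 ] F mill [-0.45 -0.27  1.17] w 0.0008
```

Contact is beginning, so I'll continue in 1 mm steps.

Request:
play_rows --pt "0 0 0.01 0 0 0 0" --pt "0 0 0.01 0 0 0 0" --pt "0 0 0 0 0 0 0"

```text
time: 12.52
position: [0.616, -0.0331, 0.1483]
tool_rot: [0.701, -0.092, 0.095, -0.701]
ft_force: [0.3, 0.1, 2.5]
grip_width: 0.0002
```

Request:
play_rows --pt "0 0 0.01 0 0 0 0" --pt "0 0 0 0 0 0 0" --pt "0 0 0 0 0 0 0"

```text
time: 12.77
position: [0.6159, -0.0331, 0.1472]
tool_rot: [0.701, -0.092, 0.095, -0.701]
ft_force: [0.7, -0.2, 2.1]
grip_width: 0.0003
```

Request:
play_rows --pt "0 0 0.01 0 0 0 0" --pt "0 0 0 0 0 0 0" --pt "0 0 0 0 0 0 0"

```text
time: 13.02
position: [0.6159, -0.0331, 0.1461]
tool_rot: [0.701, -0.092, 0.095, -0.701]
ft_force: [0.1, -0.1, 1.1]
grip_width: 0.0003
```

Request:
play_rows --pt "0 0 0.01 0 0 0 0" --pt "0 0 0.01 0 0 0 0" --pt "0 0 0 0 0 0 0" --pt "0 0 0 0 0 0 0"

```text
time: 13.35
position: [0.6159, -0.0332, 0.1441]
tool_rot: [0.701, -0.092, 0.095, -0.701]
ft_force: [0.3, -0.3, 1.5]
grip_width: 0.0003
```

Request:
play_rows --pt "0 0 0.01 0 0 0 0" --pt "0 0 0.01 0 0 0 0" --pt "0 0 0 0 0 0 0" --pt "0 0 0 0 0 0 0"

```text
time: 13.68
position: [0.6159, -0.0331, 0.1421]
tool_rot: [0.701, -0.092, 0.095, -0.701]
ft_force: [1.2, -0.6, 0.9]
grip_width: 0.0005
```

Request:
play_rows --pt "0 0 0.01 0 0 0 0" --pt "0 0 0.01 0 0 0 0" --pt "0 0 0 0 0 0 0" --pt "0 0 0 0 0 0 0"

```text
time: 14.02
position: [0.6159, -0.0331, 0.1401]
tool_rot: [0.701, -0.092, 0.095, -0.701]
ft_force: [1.7, -0.2, 1.0]
grip_width: 0.0007
```

Request:
play_rows --pt "0 0 0.01 0 0 0 0" --pt "0 0 0 0 0 0 0" --pt "0 0 0 0 0 0 0"

```text
time: 14.27
position: [0.6159, -0.0331, 0.1394]
tool_rot: [0.701, -0.092, 0.095, -0.701]
ft_force: [0.4, 1.0, 3.5]
grip_width: 0.0003
```

Request:
play_rows --pt "0 0 0.005 0 0 0 0" --pt "0 0 0 0 0 0 0" --pt "0 0 0 0 0 0 0"

```text
time: 14.52
position: [0.6159, -0.0331, 0.1394]
tool_rot: [0.701, -0.092, 0.095, -0.701]
ft_force: [0.3, -0.4, 7.0]
grip_width: 0.0003
```

Request:
play_rows --pt "0 0 0.005 0 0 0 0" --pt "0 0 0 0 0 0 0" --pt "0 0 0 0 0 0 0"

```text
time: 14.77
position: [0.616, -0.0331, 0.1394]
tool_rot: [0.701, -0.092, 0.095, -0.701]
ft_force: [-1.0, 0.8, 9.2]
grip_width: 0.0005
```

The plunger bottomed with the fingertips at z = 114.4 mm, against 114 mm for fully down. Lifting off.

Request:
play_rows --pt "0 0 -0.03 0 0 0 0" --pt "0 0 -0.1 0 0 0 0" --pt "0 0 -0.3 0 0 0 0" --pt "0 0 -0.3 0 0 0 0" --pt "0 -0.3 -0.2 0 0 0 0" --pt "0 -0.3 0 0 0 0 0" --pt "0 -0.2 0 0 0 0 0" --pt "0 0 0 0 0 0 0" --pt "0 0 0 0 0 0 0" --pt "0 0 0 0 0 0 0"

```text
time: 15.6
position: [0.5391, -0.0123, 0.2313]
tool_rot: [0.701, -0.092, 0.095, -0.701]
ft_force: [0.4, 0.1, -0.1]
grip_width: 0.0007
```

```bash
python3 - <<'E'
from h import *
st()
im=eyes.camera("side")[:,:,::-1]; im=im[195:315,280:440]
cv2.imwrite("pics/side5.png",cv2.resize(im,None,fx=5,fy=5,interpolation=cv2.INTER_CUBIC))
E
```

```text
t 15.6 mill [-78.88  -1.   231.26] F mill [ 0.39  0.25 -0.12] w 0.0007
```

View pics/side5.png

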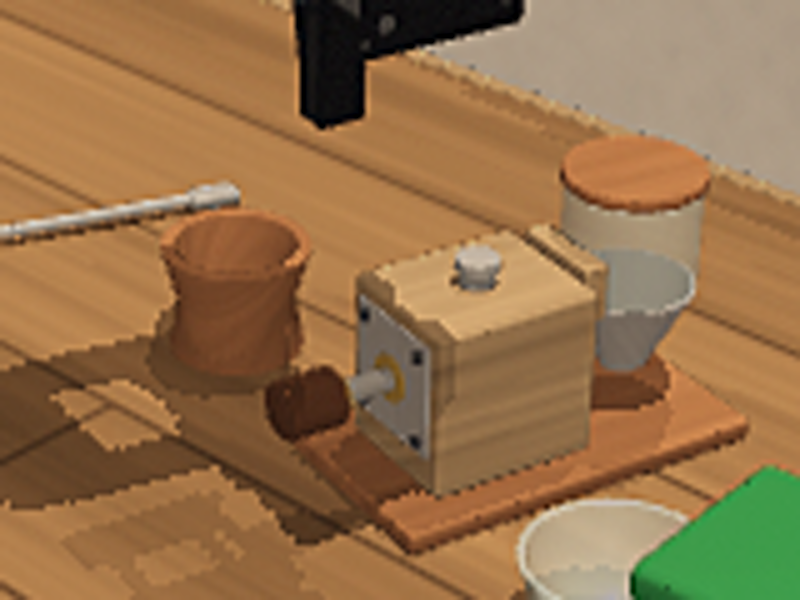

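The cap now sits low, at (478,262), the knob is unchanged and the bystanders are in place. The arm is clear of everything.

```bash
python3 -c "
from rig import ticket
print(ticket.hand_in())"
```

```text
the job is handed in; nothing more can be done
None
```

The job is handed in: the shaft is set halfway between the two stops and the locking plunger is fully down. It reports no verdict.

- **Stops:** I felt the inner stop at mill x = -82.8 mm of the gripper (5.7 N on the wrist) and the outer stop at -101.3 mm (5.2 N). About 1.3 N of each reading is the shaft's own friction. Allowing for the rubber's give, the end float is roughly 16–17 mm.
- **Setting:** The midpoint is -92.05 mm and I left the shaft at -91.8 mm, inside the 2 mm allowance. The knob did not move when I let go.
- **Plunger:** It went past the 2 mm mark at only 1–3 N, so its tip entered the groove. It bottomed with the fingertips at 114.4 mm (114 mm is fully down), with a peak of about 9 N.
- **Last checks:** The final picture shows the cap down, the knob where I set it, and the gourd holder, bombilla, bowl and yerbera where they were, as far as the cropped view shows them. The arm was clear, with wrist force near zero, at 15.6 s of the 48 s allowed.
- **Disagreement:** The two cameras differed by up to 4 mm on where the cap is. I settled its position by where the jaws centred on the knob.

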